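Build the sieve stack on the shaker

TASK

Get the sieve shaker ready for a soil sample: build the stack on its collecting pan one piece at a time from the bottom up, the finest mesh first, the medium mesh on it, the coarse mesh on that, and the lid on top. Set each piece down gently, do not drop it, so that it sits level and fully home in the one below, and leave the timer, the tape roll and the brown dropper bottle where they stand.

Things in the scene. Friction and masses are not known exactly. Their poses are not given: they have to be found in the camera images.
- shaker: Sieve shaker, fixed to the bench: a round white plinth 110 mm across and 34 mm tall with a small grey control panel on its front (the -x side at yaw 0) and, clamped upright on its top, an empty steel collecting pan 60 mm across. Origin: centre of the underside, on the bench; z up. A tall monitor stands to the right of the work (y below 0.05 m, x beyond 0.5 m).
- pan_rim (a point): Centre of the collecting pan's open top, in the plane of its rim, 72 mm above the bench; z up. Opening 53 mm across. A sieve's tapered spigot drops into it (or into another sieve's top), slipping in from several mm off centre, until its shoulder rests on the rim: its origin is then 10 mm below this point.
- sieve_fine: Fine sieve: close white gauze, like a white disc from above; red band round the rim. Upright round steel frame, 60 mm across, 42 mm tall; origin: centre of the underside, z up. Lowest 10 mm: spigot tapering out from 40 to 50 mm, then straight 60 mm wall. Open top: recess 53 mm across, 13 mm deep. Grip across the wall 25 to 42 mm up, so fingertips clear the rim below. 65 to 130 g.
- sieve_medium: Medium sieve: yellow brass wire mesh, about 2 mm openings, and a green band round the rim. Otherwise shaped like the fine sieve (same size, origin, fit, mass). Seated, its origin is 32 mm above the origin of the sieve below.
- sieve_coarse: Coarse sieve: wide grey steel wire mesh, about 7 mm openings through which the dark bench shows, and a blue band round the rim. Otherwise shaped like the fine sieve (same size, origin, fit, mass). Seated, its origin is 32 mm above the origin of the sieve below.
- lid: Closed round steel lid, 60 mm across, with an upright black knob in its middle. Origin: centre of the underside, z up. The same tapered spigot for the first 10 mm, then the disc from 10 to 18 mm, then the knob, 20 mm across, from 18 to 44 mm: pick it up by the knob. On top of a sieve its origin is 32 mm above that sieve's origin. Rigid, 50 to 100 g.
- timer: Bystander, loose: white bench timer, 64 x 64 x 20 mm, lying flat. Origin: centre of the underside.
- tape_roll: Bystander, loose: roll of orange marking tape lying flat, 58 mm across, 19 mm tall. Origin: centre of the underside.
- dropper_0: Bystander, loose: brown dropper bottle with a white cap, 32 mm across, 88 mm tall, standing. Origin: centre of the underside.
Things that resemble listed ones, but are neither listed nor needed, are in the scene too. Leave any purple or turquoise look-alike of the lid alone.

How it is judged (in metres and radians):
On the way, in this order (a step that is already met when the one before it is completed fails the run):
1. the fine sieve sits fully home on the collecting pan (horizontal distance between sieve_fine and pan_rim below 0.005 m and z of sieve_fine in the frame of pan_rim between -0.0125 and -0.0075 m and angle between sieve_fine's own z axis and vertical below 0.06 rad), for 0.2 s.
2. the medium sieve sits fully home on the fine one (all of step 1 and horizontal distance between sieve_medium and sieve_fine below 0.005 m and z of sieve_medium in the frame of sieve_fine between 0.0295 and 0.0345 m and angle between sieve_medium's own z axis and vertical below 0.06 rad), for 0.2 s.
3. the coarse sieve sits fully home on the medium one (all of step 2 and horizontal distance between sieve_coarse and sieve_medium below 0.005 m and z of sieve_coarse in the frame of sieve_medium between 0.0295 and 0.0345 m and angle between sieve_coarse's own z axis and vertical below 0.06 rad), for 0.2 s.
4. the lid sits fully home on the coarse sieve (all of step 3 and horizontal distance between lid and sieve_coarse below 0.005 m and z of lid in the frame of sieve_coarse between 0.0295 and 0.0345 m and angle between lid's own z axis and vertical below 0.06 rad), for 0.2 s.
At the end, for the whole second after the job is handed in: From the bottom up on the shaker's collecting pan: fine sieve, medium sieve, coarse sieve, lid. Each is centred on the one below within 5 mm, seated to its full depth within 2.5 mm and level within 0.06 rad; all are released and at rest (all of step 4 and linear speed of each of sieve_fine, sieve_medium, sieve_coarse, lid below 0.01 m/s and contact force between the fingers and sieve_fine below 0.05 N and contact force between the fingers and sieve_medium below 0.05 N and contact force between the fingers and sieve_coarse below 0.05 N and contact force between the fingers and lid below 0.05 N); the robot touches nothing.
It fails at once if the timer is pushed away or knocked over (moved more than 20 mm or tipped) (distance of timer from where it was at the start of the episode above 0.02 m or angle between timer's own z axis and vertical above 0.5 rad).
It fails at once if the tape roll is pushed away or knocked over (moved more than 20 mm or tipped) (distance of tape_roll from where it was at the start of the episode above 0.02 m or angle between tape_roll's own z axis and vertical above 0.5 rad).
It fails at once if the brown bottle is pushed away or knocked over (moved more than 20 mm or tipped) (distance of dropper_0 from where it was at the start of the episode above 0.02 m or angle between dropper_0's own z axis and vertical above 0.5 rad).
It fails at once if a sieve or the lid is dropped onto the stack or knocked off it (falls unheld faster than 0.6 m/s, some 20 mm of free fall) ((linear speed of sieve_fine above 0.6 m/s and horizontal distance between sieve_fine and pan_rim below 0.04 m and contact force between the fingers and sieve_fine below 0.05 N) or (linear speed of sieve_medium above 0.6 m/s and horizontal distance between sieve_medium and pan_rim below 0.04 m and contact force between the fingers and sieve_medium below 0.05 N) or (linear speed of sieve_coarse above 0.6 m/s and horizontal distance between sieve_coarse and pan_rim below 0.04 m and contact force between the fingers and sieve_coarse below 0.05 N) or (linear speed of lid above 0.6 m/s and horizontal distance between lid and pan_rim below 0.04 m and contact force between the fingers and lid below 0.05 N)).
It also fails if it takes over 90 s, if anything falls off the work surface, if the arm or the gripper's body presses on something with over 40 N, if the wrist force passes 120 N, or if a joint passes its speed limit or range.

ROBOT

A 6-joint arm with a two-finger parallel gripper is mounted at the origin on a cart in front of the work surface, level with it; the furniture and walls round the work are solid. World frame = base frame: x ahead of the robot, y to its left, z up, the work surface at z = 0. Lengths are in m, angles in degrees, forces in N, time in s.
With the tool pointing down it reaches from about 0.4 to 0.825 m from the base axis. Payload 7 kg.
Tool frame: the origin (TCP) lies at the centre of the arm's flange, where the gripper is bolted on; the fingertips stand 178 mm ahead of it and the grasp point (between the pads) lies 159 mm ahead of it (tip_reach is the distance from the TCP to the fingertips, in m); z points along the fingers, y is the line along which they close (so a half turn about z gives the same grasp; the last joint's range is limited). The gripper opens to 88 mm and grips with 3 to 60 N. Pads are 19 mm wide; open, the fingers measure 130 mm over their backs; the gripper's body (78 mm by 193 mm) begins 47 mm behind the grasp point.
Start: joints at [83.543, 20.546, 0.682, 0, -70.136, -16.507], TCP at [0.263, 0.621, 0.405] pointing down, gripper open.
Joint ranges: [-176.03, 176.03], [-82.01, 121.73], [-58.28, 71.71], [-173.87, 95.51], [-174.79, -0.11], [-173.66, 173.66]. Speed limits (degrees/s): [136.94, 136.94, 172.46, 180, 180, 180].

INTERFACE

Orientations are given as [roll, pitch, yaw] about the fixed x, y, z axes, in that order (R = Rz(yaw) Ry(pitch) Rx(roll)).
In Python, from plant import * gives the robot as it stands.
- The arm moves only by the shell command python3 -m handwheel 'ROWS'. ROWS is JSON, a list of rows, each a list of 7 numbers: the opening, from -1 (shut) to 1 (fully open), then the shift along the tool's x, y, z as a fraction of full scale, then the turn, a rotation vector about the tool's x, y, z as a fraction of full scale. A call has 1 to 5 rows; each row shifts and turns the commanded pose from where the row before left it, along the tool's axes as they then stand; what a row does not reach is not made up. Full scale, the value 1, is 0.025 m for a shift and 6 degrees for a turn. A row lasts 1/8 s, in which the tool goes at most 62.5 mm and 10.7 degrees, less where a joint would pass 70% of its speed; a pose out of reach is approached as far as the arm can. A call with a number of a shift or a turn outside -1 to 1 is refused whole. A call with a gripper value outside its range is refused whole. The fingers move at their own pace and stop on an object; the grip force is fixed at half the most. Time passes only in rows, so rows that do not move let the fingers close. It gives the time, the measured TCP pose, the force, the opening and the grip force at its end, in the units of the state.
- get_obs(): the state, without advancing time (a new reading comes with each control period).
- snapshot(name): name is "scene" or "top" or "wrist"; returns a dict with "color" (400x640x3 uint8, red, green, blue), "fx", "fy", "cx", "cy" (pixels), "R" (3x3) and "t" (3): a world point X has camera coordinates R X + t; the wrist camera has in their place "tool_from_camera" (4x4, takes a point from camera to tool coordinates, whose origin is the TCP and whose axes are the flange's). Camera axes: x right, y down, z forward; pixel columns grow to the right and rows downward; lengths in m; the calibration is good to about 2 mm. A picture is of the moment at which its call begins: read the wrist's pose just before it. There is no depth.
- close_job(): hands the job in; it is judged then, once.
The state is a dict: "clock": time; "joint_pos": joint angles; "qvel": joint speeds; "tau": joint torques, N m; "tool_pos": TCP position; "orientation": TCP orientation; "force": force on the tool from outside, world axes, zero at the start; "moment": the same for the moment, N m; "opening": finger opening in m; "gripper_force": force on a finger pad.
Only numpy, scipy, OpenCV 4.12 (cv2) and the standard library are available. Lean on these libraries where they do the work, as an engineer would, in place of code of your own. Each camera call takes 0.05 s, during which the arm holds its last target. There are 200 camera calls.

## Working session

There is one attempt and no reset: what is moved stays moved. The work goes in short steps, Python scripts to look and compute and a shell command to move; the robot and the scene stay as the last step left them, time stands still between calls to the robot, and variables do not carry over. Pictures are saved under pics/ and viewed, at most 14 in all, crops included, and the job is handed in when it is done.

```bash
ls; mkdir -p pics; python3 - <<'E'
from plant import *
import cv2
print(get_obs())
for n in("scene","top"):
    s=snapshot(n);cv2.imwrite(f"pics/{n}0.png",s["color"][...,::-1])
    print(n,s["fx"],s["fy"],s["cx"],s["cy"],s["R"],s["t"])
s=snapshot("wrist");cv2.imwrite("pics/wrist0.png",s["color"][...,::-1]);print(s["fx"],s["cx"],s["cy"],s["tool_from_camera"])
E
```

```text
pics
{'clock': 0.0, 'joint_pos': array([ 8.35416639e+01,  2.05919306e+01,  6.32839815e-01, -2.05891516e-02,
       -7.01351424e+01, -1.65086070e+01]), 'qvel': array([ 0.00303145, -0.02592926,  0.04311426,  0.10479639,  0.02356121,
       -0.023601  ]), 'tau': array([ 1.81686799e-03, -5.82721066e+01,  2.93052292e+01,  6.99724495e+00,
        6.83402453e-03, -1.74524512e-04]), 'tool_pos': array([0.26328964, 0.62131881, 0.40370827]), 'orientation': array([ 1.79904151e+02, -8.22284822e-03, -2.29739484e+01]), 'force': array([-0.51965994, -0.61993695,  0.62664748]), 'moment': array([-0.02201355,  0.02375978, -0.00985626]), 'gripper_force': 0.0, 'opening': 0.08765350683724316}
scene 421.8517287182328 421.8517287182328 322.45323945994596 192.49882501144373 [[-0.70124019 -0.7128332  -0.01144653]
 [-0.25723763  0.26796301 -0.92845281]
 [ 0.66489924 -0.64812395 -0.37127395]] [0.58181156 0.17897642 0.86267522]
top 466.9926236661337 466.9926236661337 321.6880873962849 203.56924365355704 [[-0.02150376 -0.99944303 -0.02551886]
 [-0.98009829  0.02611215 -0.19678796]
 [ 0.19734471  0.02077931 -0.98011392]] [0.25230363 0.57873289 1.20353921]
337.33836383101675 324.24445349922433 203.11510416186053 [[ 1.73261858e-05 -9.67323804e-01 -2.53544192e-01  6.77509403e-02]
 [ 9.99999327e-01  3.10910141e-04 -1.11785091e-03  2.48460822e-04]
 [ 1.16015326e-03 -2.53544002e-01  9.67323159e-01  2.03711145e-02]
 [ 0.00000000e+00  0.00000000e+00  0.00000000e+00  1.00000000e+00]]
```

View pics/top0.png

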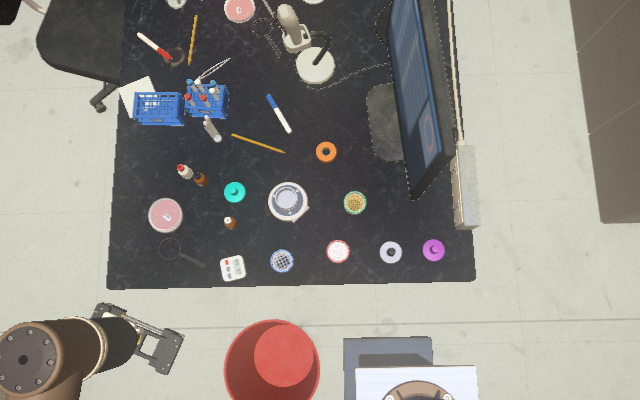

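View pics/scene0.png

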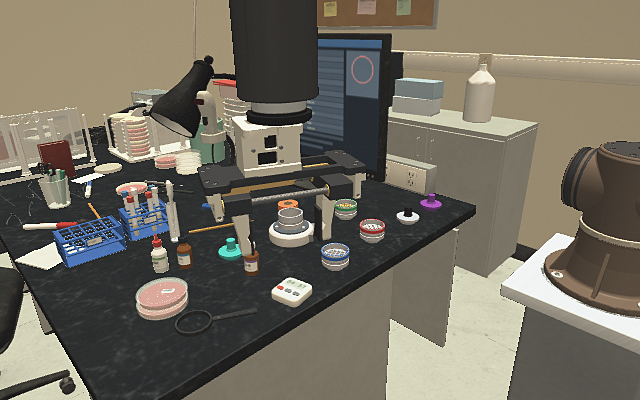

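The top view shows pan (288,201), fine (338,251), medium (355,203), coarse (282,261), lid (391,252), timer (232,268), dropper_0 (230,222) and tape (326,152). The scene view shows the same pieces at fine (372,230), medium (346,208), coarse (335,256), lid (407,216) and pan (290,218). I'll enlarge both to read these more closely.

```bash
python3 - <<'E'
import cv2
t=cv2.imread("pics/top0.png")[175:285,210:420];cv2.imwrite("pics/topc.png",cv2.resize(t,None,fx=3.8,fy=3.8,interpolation=cv2.INTER_CUBIC))
t=cv2.imread("pics/scene0.png")[185:285,260:460];cv2.imwrite("pics/scenec.png",cv2.resize(t,None,fx=4,fy=4,interpolation=cv2.INTER_CUBIC))
E
```

```text
(no output)
```

View pics/topc.png

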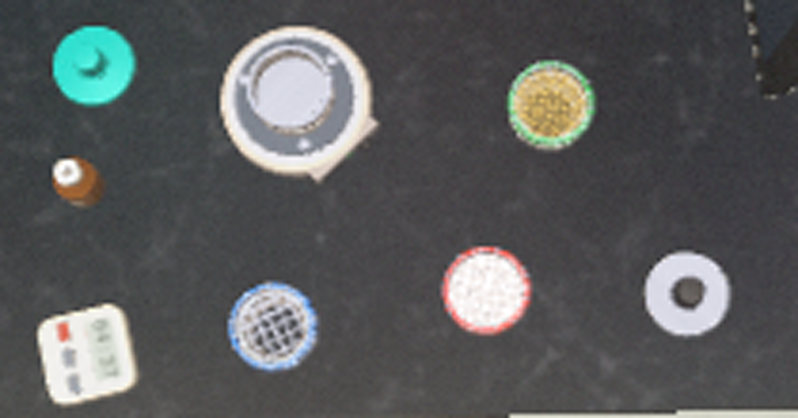

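View pics/scenec.png

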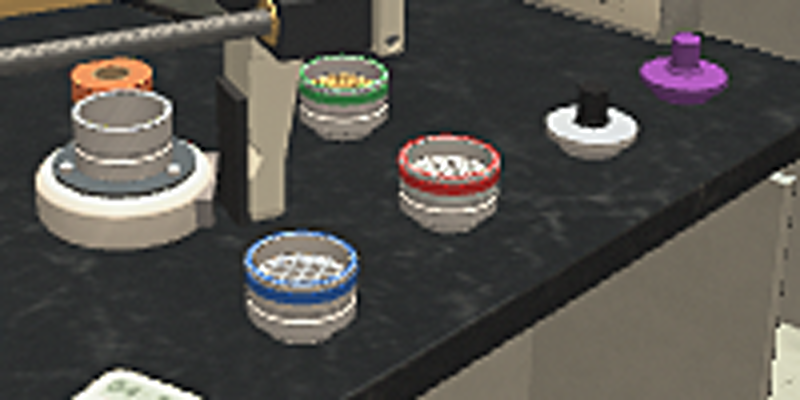

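Rim centres, in crop pixels:

| Piece | Top crop | Scene crop |
|---|---|---|
| pan | (291,90) | (122.5,114) |
| medium | (551,103) | (344,79) |
| fine | (486,290) | (450,159) |
| coarse | (273,325) | (301,260) |
| lid disc | (687,294) | (592,126) |

```bash
cat > h.py <<'E'
from plant import *
import numpy as np, cv2
from scipy.spatial.transform import Rotation as Ro
def cam(n):
    if n!="wrist":
        s=snapshot(n); return s,s["R"],s["t"]
    o=get_obs(); s=snapshot(n)
    M=np.eye(4); M[:3,:3]=Ro.from_euler("xyz",o["orientation"],degrees=True).as_matrix(); M[:3,3]=o["tool_pos"]
    I=np.linalg.inv(M@s["tool_from_camera"]); return s,I[:3,:3],I[:3,3]
def K(s): return np.array([[s["fx"],0,s["cx"]],[0,s["fy"],s["cy"]],[0,0,1]])
def ray(c,p):
    s,R,t=c; d=R.T@np.linalg.solve(K(s),[p[0],p[1],1]); return -R.T@t,d
def atz(c,p,z):
    o,d=ray(c,p); return o+d*(z-o[2])/d[2]
def tri(c1,p1,c2,p2):
    P=[K(c[0])@np.c_[c[1],c[2]] for c in(c1,c2)]
    X=cv2.triangulatePoints(P[0],P[1],np.float64(p1).reshape(2,1),np.float64(p2).reshape(2,1)); return (X[:3]/X[3]).ravel()
def proj(c,X):
    s,R,t=c; u=K(s)@(R@np.array(X)+t); return u[:2]/u[2]
E
python3 - <<'E'
from h import *
T=cam("top");S=cam("scene")
z={"pan":.072,"med":.042,"fine":.042,"coarse":.042,"lid":.018}
d={"pan":((291,90),(122.5,114)),"med":((551,103),(344,79)),"fine":((486,290),(450,159)),"coarse":((273,325),(301,260)),"lid":((687,294),(592,126))}
np.set_printoptions(precision=4,suppress=True)
for k,(a,b) in d.items():
    a=np.array(a)/3.8+[210,175]-.4; b=np.array(b)/4+[260,185]-.4
    X=tri(T,a,S,b); print(k,X,np.round(np.linalg.norm(proj(T,X)-a),2),"at z: top",atz(T,a,z[k])[:2],"scene",atz(S,b,z[k])[:2])
for k,p,zz in(("drop",(229,220),.088),("timer",(232,268),.02),("tape",(326,152),.019),("turq",(234,191),.04)): print(k,atz(T,p,zz))
E
```

```text
pan [0.6001 0.3338 0.0692] 0.04 at z: top [0.5994 0.3334] scene [0.5955 0.3378]
med [0.5914 0.1473 0.0369] 0.38 at z: top [0.5912 0.1482] scene [0.5823 0.1554]
fine [0.4569 0.1985 0.0404] 0.28 at z: top [0.4573 0.199 ] scene [0.4541 0.2006]
coarse [0.4359 0.3501 0.0404] 0.2 at z: top [0.4362 0.3503] scene [0.4333 0.3518]
lid [0.453  0.0536 0.0151] 0.28 at z: top [0.4533 0.0543] scene [0.4487 0.0583]
drop [0.5414 0.4836 0.088 ]
timer [0.4197 0.4883 0.02  ]
tape [0.7432 0.2236 0.019 ]
turq [0.631  0.4819 0.04  ]
```

Triangulated heights agree with the text to within about 5 mm. The plan is yaw -90, which puts tool x at -y, tool y at -x, and keeps the gripper body clear of the monitor. I'll rotate first.

```bash
python3 -m handwheel '[[1,0,0,0,0,0,1],[1,0,0,0,0,0,1],[1,0,0,0,0,0,1],[1,0,0,0,0,0,1],[1,0,0,0,0,0,1]]' >/dev/null
python3 -m handwheel '[[1,0,0,0,0,0,1],[1,0,0,0,0,0,1],[1,0,0,0,0,0,1],[1,0,0,0,0,0,1],[1,0,0,0,0,0,1]]' > /dev/null
python3 -m handwheel '[[1,0,0,0,0,0,1],[1,0,0,0,0,0,0.17],[1,0,0,0,0,0,0]]'
python3 - <<'E'
from h import *
T=cam("top");S=cam("scene")
for p in((452,150),(412,198),(455,0)): print(p,tri(T,p,S,(390,35)),proj(S,tri(T,p,S,(390,35))))
for z in(.1,.2,.3,.4): print(z,atz(T,(412,198),z))
E
```

```text
clock: 1.88
tool_pos: [0.2633, 0.6215, 0.4046]
orientation: [180.0, -0.0, -89.9]
force: [-0.3, 0.2, -0.5]
opening: 0.0875
gripper_force: 0.0
(452, 150) [ 0.59491    -0.0161529   0.46473231] [388.19710223  34.76295793]
(412, 198) [0.51453767 0.06928856 0.4661434 ] [393.53165529  35.35123767]
(455, 0) [ 0.79581796 -0.08721299  0.50486424] [349.2657483   19.24416674]
0.1 [0.58529118 0.00102632 0.1       ]
0.2 [0.5644431 0.018612  0.2      ]
0.3 [0.54359503 0.03619768 0.3       ]
0.4 [0.52274695 0.05378335 0.4       ]
```

```bash
for i in 1 2 3; do python3 -m handwheel '[[1,0.994,-0.456,0.18,0,0,0],[1,0.994,-0.456,0.18,0,0,0],[1,0.994,-0.456,0.18,0,0,0],[1,0.994,-0.456,0.18,0,0,0],[1,0.994,-0.456,0.18,0,0,0]]' >/dev/null; done
python3 -m handwheel '[[1,0.994,-0.456,0.18,0,0,0],[1,0.994,-0.456,0.18,0,0,0],[1,0,0,0,0,0,0]]'
python3 - <<'E'
from h import *
W=cam("wrist"); im=W[0]["color"][...,::-1].copy()
cv2.imwrite("pics/w1.png",im)
print(proj(W,[.457,.199,.042]),W[1],W[2])
E
```

```text
clock: 4.22
tool_pos: [0.4576, 0.1969, 0.3277]
orientation: [180.0, -0.0, -90.1]
force: [-0.1, -1.0, 0.5]
opening: 0.0879
gripper_force: 0.0
[324.54972157 203.7376242 ] [[-9.99997604e-01  1.93983075e-03  1.01464879e-03]
 [ 2.13367985e-03  9.67333599e-01  2.53497842e-01]
 [-4.89760953e-04  2.53499400e-01 -9.67335420e-01]] [ 0.45681864 -0.20361488  0.2648764 ]
```

View pics/w1.png

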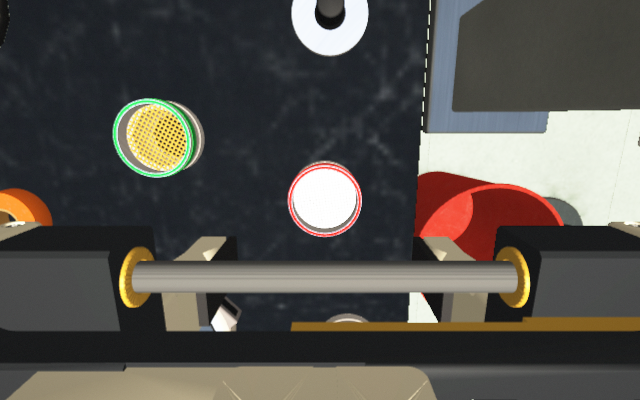

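The wrist view shows the fine rim centred at (325,200.5), the medium rim at (153,138) and the lid disc at (330,17).

```bash
python3 - <<'E'
from h import *
W=cam("wrist")
for p,z in(((325,200.5),.042),((153,138),.042),((330,17),.018)): print(atz(W,p,z))
E
python3 -m handwheel '[[1,0,0,1,0,0,0],[1,0,0,1,0,0,0],[1,0,0,1,0,0,0],[1,0,0,1,0,0,0],[1,0,0,1,0,0,0]]' >/dev/null
python3 -m handwheel '[[1,0,0,0.3,0,0,0],[1,0,0,0,0,0,0],[-1,0,0,0,0,0,0],[-1,0,0,0,0,0,0],[-1,0,0,0,0,0,0]]'
python3 -m handwheel '[[-1,0,0,0,0,0,0],[-1,0,0,0,0,0,0],[-1,0,0,0,0,0,0]]'
```

```text
[0.45667617 0.19728553 0.042     ]
[0.5898635 0.147118  0.042    ]
[0.45260493 0.05658924 0.018     ]
clock: 5.58
tool_pos: [0.4574, 0.1992, 0.1963]
orientation: [-180.0, 0.0, -90.0]
force: [0.0, 0.1, 0.9]
opening: 0.063
gripper_force: 0.0
clock: 5.95
tool_pos: [0.4574, 0.1992, 0.1961]
orientation: [-180.0, 0.0, -90.0]
force: [-2.7, 0.3, 5.2]
opening: 0.0597
gripper_force: 30.0
```

Grip confirmed at 30 N. I'll lift and move to beyond the pan, so the wrist camera can see it before lowering.

```bash
python3 -m handwheel '[[-1,0,0,-0.5,0,0,0],[-1,0,0,-1,0,0,0],[-1,0,0,-1,0,0,0],[-1,0,0,-1,0,0,0],[-1,0,0,-0.7,0,0,0]]' >/dev/null
python3 -m handwheel '[[-1,-1,-0.71,0,0,0,0],[-1,-1,-0.71,0,0,0,0],[-1,-1,-0.71,0,0,0,0],[-1,-1,-0.71,0,0,0,0]]'
python3 -m handwheel '[[-1,-1,-0.71,0,0,0,0],[-1,-1,-0.71,0,0,0,0],[-1,-1,-0.71,0,0,0,0],[-1,-1,-0.71,0,0,0,0],[-1,0,0,0,0,0,0]]'
python3 -m handwheel '[[-1,0,0,0,0,0,0],[-1,0,0,0,0,0,0]]'
python3 - <<'E'
from h import *
W=cam("wrist"); im=W[0]["color"][...,::-1].copy()
cv2.imwrite("pics/w2.png",im)
o=get_obs();p=o["tool_pos"];print(p,o["opening"],proj(W,[.5994,.3334,.072]),proj(W,[p[0],p[1],p[2]-.196+.042]))
E
```

```text
clock: 7.08
tool_pos: [0.5287, 0.2997, 0.3012]
orientation: [180.0, 0.0, -90.0]
force: [-0.2, 0.7, -1.6]
opening: 0.0598
gripper_force: 30.0
clock: 7.7
tool_pos: [0.5999, 0.4003, 0.3002]
orientation: [180.0, -0.0, -90.0]
force: [-0.4, -0.7, -1.1]
opening: 0.0594
gripper_force: 30.0
clock: 7.95
tool_pos: [0.5988, 0.3985, 0.301]
orientation: [180.0, -0.0, -90.0]
force: [-0.4, 0.2, 0.0]
opening: 0.0593
gripper_force: 30.0
[0.59890093 0.39850716 0.30115012] 0.05933925173912179 [322.96840571 119.53532951] [323.73579186 276.55174978]
```

View pics/w2.png

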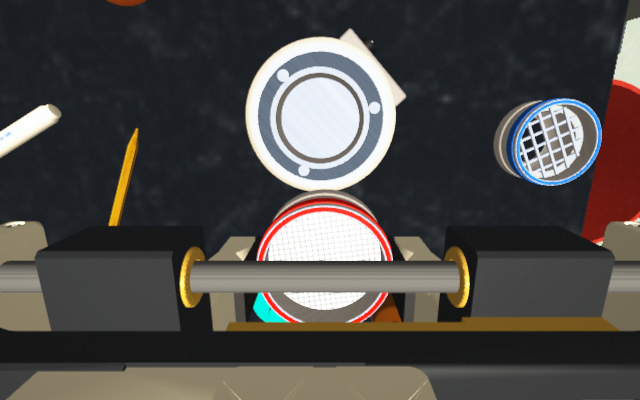

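Wrist view: pan rim centre (320,116.5), held rim centre about (324.5,270). The sieve is held about 2 mm toward -y. Target TCP is about (.6015,.3335).

```bash
python3 -m handwheel '[[-1,0.8,-0.1,0,0,0,0],[-1,0.9,0,0,0,0,0],[-1,0.9,0,0,0,0,0],[-1,0,0,0.6,0,0,0],[-1,0,0,0.4,0,0,0]]'
python3 -m handwheel '[[-1,0,0,0.2,0,0,0],[-1,0,0,0.15,0,0,0],[-1,0,0,0.1,0,0,0],[-1,0,0,0,0,0,0]]'
python3 -m handwheel '[[-1,0,0,0.1,0,0,0],[-1,0,0,0.1,0,0,0],[-1,0,0,0,0,0,0]]'
```

```text
clock: 8.62
tool_pos: [0.6016, 0.3332, 0.2748]
orientation: [180.0, -0.0, -90.0]
force: [-1.0, 0.2, -1.4]
opening: 0.0594
gripper_force: 30.0
clock: 9.12
tool_pos: [0.6017, 0.3344, 0.2643]
orientation: [180.0, -0.0, -90.0]
force: [-0.1, -0.2, -0.6]
opening: 0.0595
gripper_force: 30.0
clock: 9.5
tool_pos: [0.6017, 0.3341, 0.2592]
orientation: [180.0, -0.0, -90.0]
force: [0.1, 0.0, -1.5]
opening: 0.0598
gripper_force: 30.0
```

```bash
python3 -m handwheel '[[-1,0,0,0.06,0,0,0],[-1,0,0,0,0,0,0]]'
python3 -m handwheel '[[-1,0,0,0.06,0,0,0],[-1,0,0,0,0,0,0]]'
```

```text
clock: 9.75
tool_pos: [0.6018, 0.3342, 0.2582]
orientation: [-180.0, 0.0, -90.0]
force: [-1.0, 0.2, 1.7]
opening: 0.0594
gripper_force: 30.0
clock: 10.0
tool_pos: [0.6017, 0.3341, 0.2581]
orientation: [-179.9, 0.0, -90.0]
force: [-3.3, -1.0, 10.9]
opening: 0.0599
gripper_force: 30.0
```

```bash
python3 -m handwheel '[[1,0,0,0,0,0,0],[1,0,0,0,0,0,0],[1,0,0,0,0,0,0],[1,0,0,-0.5,0,0,0],[1,0,0,-0.8,0,0,0]]' 
python3 -m handwheel '[[1,0,0,-0.8,0,0,0],[1,0,0,-0.8,0,0,0],[1,0.9,0.06,0,0,0,0],[1,0.9,0.06,0,0,0,0],[1,0.9,0.06,0,0,0,0]]'
python3 -m handwheel '[[1,0.9,0.06,0,0,0,0],[1,0.9,0.06,0,0,0,0],[1,0,0,0,0,0,0],[1,0,0,0,0,0,0]]'
python3 - <<'E'
from h import *
W=cam("wrist"); im=W[0]["color"][...,::-1].copy()
T=cam("top")[0]["color"][...,::-1]
t=cv2.resize(T[150:275,220:420],None,fx=4,fy=4,interpolation=cv2.INTER_CUBIC)[:200,:640]
cv2.imwrite("pics/w3.png",np.vstack([im,t]))
print(get_obs()["tool_pos"],proj(W,[.590,.147,.042]))
E
```

```text
clock: 10.62
tool_pos: [0.6017, 0.3341, 0.2892]
orientation: [180.0, -0.1, -90.0]
force: [0.6, 0.3, 0.4]
opening: 0.0877
gripper_force: 0.0
clock: 11.25
tool_pos: [0.5968, 0.2645, 0.3283]
orientation: [179.9, -0.0, -90.0]
force: [0.4, 0.0, 0.2]
opening: 0.0875
gripper_force: 0.0
clock: 11.75
tool_pos: [0.5944, 0.2213, 0.329]
orientation: [-180.0, 0.0, -90.0]
force: [0.4, 0.1, 0.6]
opening: 0.0872
gripper_force: 0.0
[0.59439115 0.22194521 0.32886047] [329.95661715 105.75327012]
```

View pics/w3.png

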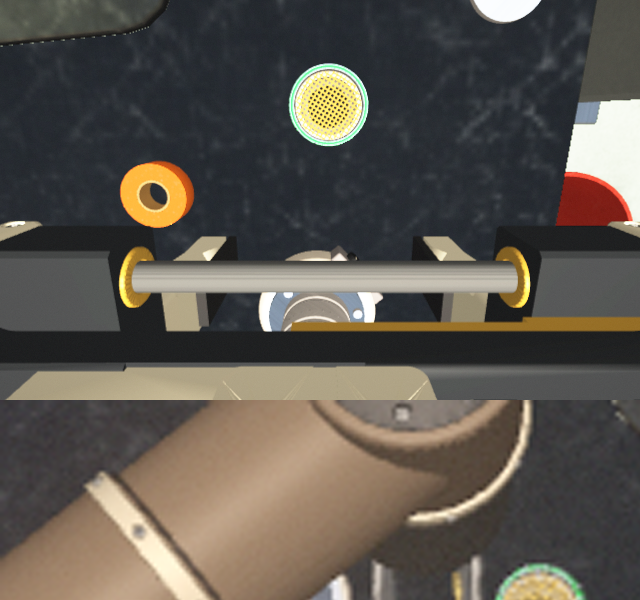

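The wrist view shows the medium rim centre at (328.5,104.5), so it is at about (.591,.146). I'll grasp it.

```bash
python3 -m handwheel '[[1,1,0.05,0,0,0,0],[1,1,0.04,0,0,0,0],[1,1,0.04,0,0,0,0],[1,0,0,0.9,0,0,0],[1,0,0,0.9,0,0,0]]' 
python3 -m handwheel '[[1,0,0,0.9,0,0,0],[1,0,0,0.9,0,0,0],[1,0,0,0.9,0,0,0],[1,0,0,0.8,0,0,0],[1,0,0,0,0,0,0]]'
python3 -m handwheel '[[-1,0,0,0,0,0,0],[-1,0,0,0,0,0,0],[-1,0,0,0,0,0,0],[-1,0,0,0,0,0,0],[-1,0,0,0,0,0,0]]'
python3 -m handwheel '[[-1,0,0,0,0,0,0],[-1,0,0,0,0,0,0]]'
```

```text
clock: 12.48
tool_pos: [0.5911, 0.1448, 0.284]
orientation: [-179.9, 0.0, -90.1]
force: [0.0, 0.1, 0.2]
opening: 0.0877
gripper_force: 0.0
clock: 13.1
tool_pos: [0.5905, 0.1451, 0.1951]
orientation: [179.8, -0.1, -90.0]
force: [0.4, 0.1, 0.4]
opening: 0.0877
gripper_force: 0.0
clock: 13.72
tool_pos: [0.5912, 0.1468, 0.1971]
orientation: [-180.0, 0.0, -90.0]
force: [-0.5, -0.0, 6.6]
opening: 0.0594
gripper_force: 30.0
clock: 13.98
tool_pos: [0.5912, 0.1468, 0.1971]
orientation: [-180.0, 0.0, -90.0]
force: [-1.6, -1.2, 5.3]
opening: 0.0597
gripper_force: 30.0
```

```bash
python3 -m handwheel '[[-1,0,0,-0.5,0,0,0],[-1,0,0,-1,0,0,0],[-1,0,0,-1,0,0,0],[-1,0,0,-1,0,0,0],[-1,0,0,-1,0,0,0]]' >/dev/null
python3 -m handwheel '[[-1,0,0,-0.5,0,0,0],[-1,-0.9,-0.04,0,0,0,0],[-1,-0.9,-0.04,0,0,0,0],[-1,-0.9,-0.04,0,0,0,0],[-1,-0.9,-0.04,0,0,0,0]]'
python3 -m handwheel '[[-1,-0.9,-0.04,0,0,0,0],[-1,-0.9,-0.04,0,0,0,0],[-1,-0.9,-0.04,0,0,0,0],[-1,-0.9,-0.04,0,0,0,0],[-1,-0.9,-0.04,0,0,0,0]]'
python3 -m handwheel '[[-1,-0.9,-0.04,0,0,0,0],[-1,-0.9,-0.04,0,0,0,0],[-1,0,0,0,0,0,0],[-1,0,0,0,0,0,0],[-1,0,0,0,0,0,0]]'
python3 - <<'E'
from h import *
W=cam("wrist"); im=W[0]["color"][...,::-1].copy()
cv2.imwrite("pics/w4.png",im)
o=get_obs();p=o["tool_pos"];print(p,o["opening"],proj(W,[.6015,.332,.104]),proj(W,[p[0],p[1],p[2]-.197+.042]))
E
```

```text
clock: 15.22
tool_pos: [0.5949, 0.2386, 0.3206]
orientation: [179.9, -0.0, -89.9]
force: [0.1, -0.8, -1.0]
opening: 0.0596
gripper_force: 30.0
clock: 15.85
tool_pos: [0.6, 0.3506, 0.3214]
orientation: [-180.0, -0.0, -90.0]
force: [0.6, -0.4, -1.2]
opening: 0.0595
gripper_force: 30.0
clock: 16.48
tool_pos: [0.602, 0.3937, 0.3215]
orientation: [180.0, -0.0, -90.0]
force: [0.1, -0.0, -1.4]
opening: 0.0599
gripper_force: 30.0
[0.6020515  0.39363042 0.32156998] 0.059480746823902496 [324.84440648 125.9240556 ] [323.86264951 275.22872177]
```

View pics/w4.png

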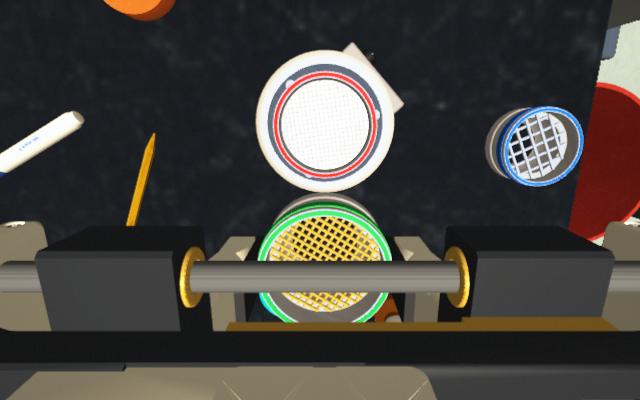

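The fine sieve is seated with its rim centre at (325,125), as predicted. The medium is held about 1.5 mm toward -y. Now I'll place it.

```bash
python3 -m handwheel '[[-1,0.8,0,0,0,0,0],[-1,0.8,0,0,0,0,0],[-1,0.82,0,0,0,0,0],[-1,0,0,0.4,0,0,0],[-1,0,0,0.25,0,0,0]]'
python3 -m handwheel '[[-1,0,0,0.2,0,0,0],[-1,0,0,0.15,0,0,0],[-1,0,0,0.1,0,0,0],[-1,0,0,0,0,0,0]]'
python3 -m handwheel '[[-1,0,0,0.1,0,0,0],[-1,0,0,0,0,0,0]]'
```

```text
clock: 17.15
tool_pos: [0.602, 0.333, 0.3046]
orientation: [180.0, -0.0, -90.0]
force: [-0.2, -0.1, -0.9]
opening: 0.0595
gripper_force: 30.0
clock: 17.65
tool_pos: [0.6019, 0.3338, 0.2937]
orientation: [180.0, -0.0, -90.0]
force: [0.1, -0.0, -1.0]
opening: 0.0594
gripper_force: 30.0
clock: 17.9
tool_pos: [0.602, 0.3336, 0.2913]
orientation: [180.0, -0.0, -90.0]
force: [0.4, -0.4, -0.6]
opening: 0.0595
gripper_force: 30.0
```

```bash
python3 -m handwheel '[[-1,0,0,0.06,0,0,0],[-1,0,0,0,0,0,0]]'
python3 -m handwheel '[[-1,0,0,0.04,0,0,0],[-1,0,0,0,0,0,0]]'
```

```text
clock: 18.15
tool_pos: [0.6019, 0.3336, 0.2911]
orientation: [-180.0, 0.0, -90.0]
force: [-3.1, -0.8, 6.1]
opening: 0.0594
gripper_force: 30.0
clock: 18.4
tool_pos: [0.6019, 0.3336, 0.2911]
orientation: [-179.9, 0.0, -90.0]
force: [-4.3, -1.6, 12.0]
opening: 0.0598
gripper_force: 30.0
```

```bash
python3 -m handwheel '[[1,0,0,0,0,0,0],[1,0,0,0,0,0,0],[1,0,0,0,0,0,0],[1,0,0,-0.5,0,0,0],[1,0,0,-0.7,0,0,0]]' 
python3 -m handwheel '[[1,0,0,-0.7,0,0,0],[1,0,0,-0.6,0,0,0],[1,-0.5,0.95,0,0,0,0],[1,-0.5,0.95,0,0,0,0],[1,-0.5,0.95,0,0,0,0]]'
python3 -m handwheel '[[1,-0.5,0.95,0,0,0,0],[1,-0.5,0.95,0,0,0,0],[1,-0.5,0.95,0,0,0,0],[1,-0.5,0.95,0,0,0,0],[1,0,0,0,0,0,0]]'
python3 -m handwheel '[[1,0,0,0,0,0,0],[1,0,0,0,0,0,0]]'
python3 - <<'E'
from h import *
W=cam("wrist"); im=W[0]["color"][...,::-1].copy()
cv2.imwrite("pics/w5.png",im)
print(get_obs()["tool_pos"],proj(W,[.436,.350,.042]))
E
```

```text
clock: 19.02
tool_pos: [0.6021, 0.3336, 0.3197]
orientation: [180.0, -0.0, -90.0]
force: [1.4, -1.1, 0.1]
opening: 0.0874
gripper_force: 0.0
clock: 19.65
tool_pos: [0.53, 0.3714, 0.3523]
orientation: [-180.0, 0.0, -90.0]
force: [0.0, 0.4, -0.4]
opening: 0.0877
gripper_force: 0.0
clock: 20.27
tool_pos: [0.4345, 0.4218, 0.3525]
orientation: [-180.0, 0.1, -89.9]
force: [0.2, 1.1, 0.2]
opening: 0.0876
gripper_force: 0.0
clock: 20.52
tool_pos: [0.4363, 0.4208, 0.3516]
orientation: [-180.0, 0.0, -90.0]
force: [-1.0, -0.1, 0.0]
opening: 0.0875
gripper_force: 0.0
[0.43628477 0.42073051 0.35147424] [324.36061718 110.96268721]
```

View pics/w5.png

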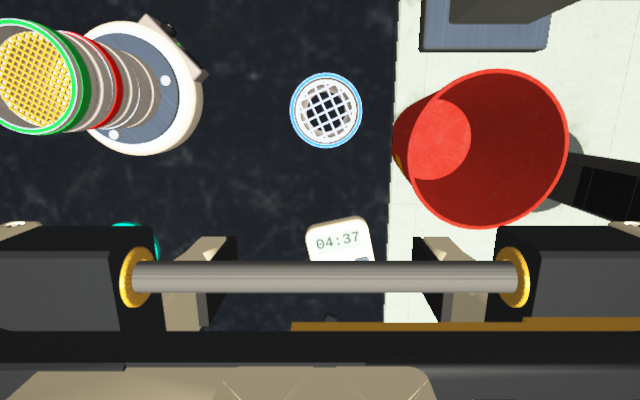

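The coarse rim centre is at (326.5,110), so about (.434,.349). The medium looks level on the fine. I'll grasp the coarse.

```bash
python3 -m handwheel '[[1,0.98,0.03,0,0,0,0],[1,0.97,0.03,0,0,0,0],[1,0.97,0.03,0,0,0,0],[1,0,0,1,0,0,0],[1,0,0,1,0,0,0]]' 
python3 -m handwheel '[[1,0,0,1,0,0,0],[1,0,0,1,0,0,0],[1,0,0,1,0,0,0],[1,0,0,0.8,0,0,0],[1,0,0,0.4,0,0,0]]'
python3 -m handwheel '[[1,0,0,0,0,0,0],[-1,0,0,0,0,0,0],[-1,0,0,0,0,0,0],[-1,0,0,0,0,0,0],[-1,0,0,0,0,0,0]]'
python3 -m handwheel '[[-1,0,0,0,0,0,0],[-1,0,0,0,0,0,0],[-1,0,0,0,0,0,0]]'
```

```text
clock: 21.2
tool_pos: [0.4337, 0.3467, 0.3016]
orientation: [-179.9, 0.1, -90.0]
force: [0.2, 0.7, 0.2]
opening: 0.0875
gripper_force: 0.0
clock: 21.82
tool_pos: [0.4335, 0.3471, 0.1957]
orientation: [180.0, -0.1, -90.0]
force: [-0.4, -0.1, -0.5]
opening: 0.0875
gripper_force: 0.0
clock: 22.45
tool_pos: [0.4336, 0.3483, 0.1969]
orientation: [-180.0, 0.0, -90.0]
force: [0.3, -1.6, 2.7]
opening: 0.0594
gripper_force: 30.0
clock: 22.82
tool_pos: [0.4336, 0.3483, 0.1969]
orientation: [-180.0, 0.0, -90.0]
force: [-1.2, 0.8, 5.8]
opening: 0.0596
gripper_force: 30.0
```

```bash
python3 -m handwheel '[[-1,0,0,-0.5,0,0,0],[-1,0,0,-1,0,0,0],[-1,0,0,-1,0,0,0],[-1,0,0,-1,0,0,0],[-1,0,0,-1,0,0,0]]' >/dev/null
python3 -m handwheel '[[-1,0,0,-1,0,0,0],[-1,-0.5,0,-0.9,0,0,0],[-1,-0.5,-0.9,0,0,0,0],[-1,-0.5,-0.9,0,0,0,0],[-1,-0.4,-0.9,0,0,0,0]]'
python3 -m handwheel '[[-1,0,-0.9,0,0,0,0],[-1,0,-0.9,0,0,0,0],[-1,0,-0.9,0,0,0,0],[-1,0,-0.9,0,0,0,0],[-1,0,-0.42,0,0,0,0]]'
python3 -m handwheel '[[-1,0,0,0,0,0,0],[-1,0,0,0,0,0,0],[-1,0,0,0,0,0,0]]'
python3 - <<'E'
from h import *
W=cam("wrist"); im=W[0]["color"][...,::-1].copy()
cv2.imwrite("pics/w6.png",im)
o=get_obs();p=o["tool_pos"];print(p,o["opening"],proj(W,[.6015,.332,.136]),proj(W,[p[0],p[1],p[2]-.197+.042]))
E
```

```text
clock: 24.08
tool_pos: [0.5014, 0.3958, 0.3569]
orientation: [180.0, 0.0, -90.0]
force: [-0.7, 0.4, -0.2]
opening: 0.0594
gripper_force: 30.0
clock: 24.7
tool_pos: [0.6022, 0.3953, 0.3562]
orientation: [180.0, -0.0, -90.0]
force: [0.0, 0.8, -1.2]
opening: 0.0592
gripper_force: 30.0
clock: 25.08
tool_pos: [0.6008, 0.3958, 0.3568]
orientation: [-180.0, 0.0, -89.9]
force: [-0.1, -0.2, -1.2]
opening: 0.0592
gripper_force: 30.0
[0.60086578 0.39580591 0.35681974] 0.059570509054321236 [322.90644283 121.8681926 ] [323.84346689 275.22468082]
```

View pics/w6.png

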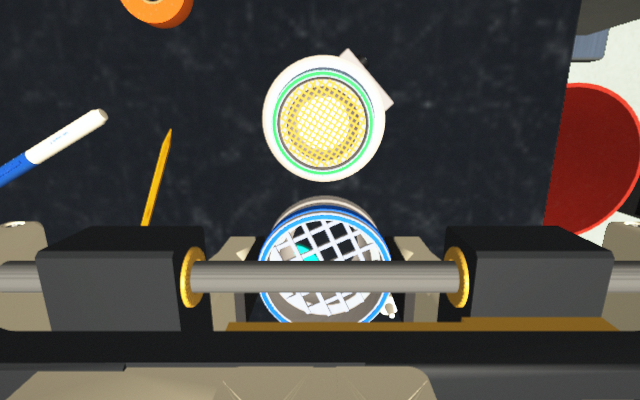

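Medium rim centre (323,122) is exactly as predicted, so it is seated. Placing the coarse.

```bash
python3 -m handwheel '[[-1,0.8,-0.03,0,0,0,0],[-1,0.9,0,0,0,0,0],[-1,0.83,0,0,0,0,0],[-1,0,0,0.4,0,0,0],[-1,0,0,0.35,0,0,0]]'
python3 -m handwheel '[[-1,0,0,0.2,0,0,0],[-1,0,0,0.15,0,0,0],[-1,0,0,0.1,0,0,0],[-1,0,0,0.1,0,0,0],[-1,0,0,0,0,0,0]]'
python3 -m handwheel '[[-1,0,0,0.06,0,0,0],[-1,0,0,0,0,0,0]]'
```

```text
clock: 25.75
tool_pos: [0.6023, 0.3318, 0.3372]
orientation: [-180.0, 0.0, -90.0]
force: [-0.2, 0.4, -0.6]
opening: 0.0594
gripper_force: 30.0
clock: 26.38
tool_pos: [0.6022, 0.3325, 0.3237]
orientation: [180.0, -0.0, -90.0]
force: [0.5, 0.1, -0.6]
opening: 0.0594
gripper_force: 30.0
clock: 26.62
tool_pos: [0.6023, 0.3324, 0.323]
orientation: [-180.0, 0.0, -90.0]
force: [-0.7, -0.3, 1.8]
opening: 0.0592
gripper_force: 30.0
```

```bash
python3 -m handwheel '[[-1,0,0,0.06,0,0,0],[-1,0,0,0,0,0,0],[1,0,0,0,0,0,0],[1,0,0,0,0,0,0],[1,0,0,0,0,0,0]]' 
python3 -m handwheel '[[1,0,0,-0.5,0,0,0],[1,0,0,-0.7,0,0,0],[1,0,0,-0.7,0,0,0],[1,0,0,-0.6,0,0,0],[1,0.92,0.66,0,0,0,0]]'
python3 -m handwheel '[[1,0.92,0.66,0,0,0,0],[1,0.92,0.66,0,0,0,0],[1,0.92,0.66,0,0,0,0],[1,0.92,0.66,0,0,0,0],[1,0.92,0.66,0,0,0,0]]'
python3 -m handwheel '[[1,0.92,0.66,0.5,0,0,0],[1,0.92,0.66,0.5,0,0,0],[1,0.92,0.68,0.5,0,0,0],[1,0,0,0,0,0,0],[1,0,0,0,0,0,0]]'
python3 - <<'E'
from h import *
W=cam("wrist"); im=W[0]["color"][...,::-1].copy()
cv2.imwrite("pics/w7.png",im)
print(get_obs()["tool_pos"],proj(W,[.453,.0555,.018]),proj(W,[.453,.0555,.044]))
E
```

```text
clock: 27.25
tool_pos: [0.6022, 0.3323, 0.3206]
orientation: [180.0, -0.0, -90.0]
force: [-0.0, 0.6, 0.0]
opening: 0.0836
gripper_force: 0.0
clock: 27.88
tool_pos: [0.5864, 0.3102, 0.3853]
orientation: [-179.9, 0.1, -89.9]
force: [-0.4, 0.1, -0.4]
opening: 0.0875
gripper_force: 0.0
clock: 28.5
tool_pos: [0.5027, 0.1936, 0.3843]
orientation: [-180.0, 0.0, -90.0]
force: [0.5, 0.2, 0.8]
opening: 0.0875
gripper_force: 0.0
clock: 29.12
tool_pos: [0.4538, 0.1257, 0.347]
orientation: [-179.9, 0.1, -90.0]
force: [0.6, -0.5, 0.9]
opening: 0.0875
gripper_force: 0.0
[0.45391074 0.12589817 0.34683515] [325.5597113  111.58555385] [325.64189725 111.34609867]
```

View pics/w7.png

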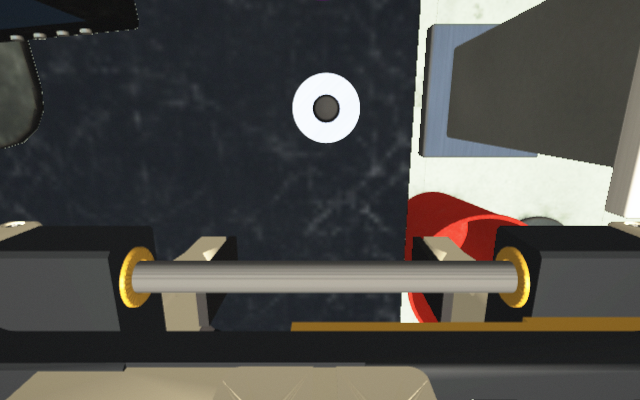

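The lid disc is centred at (326,107.5) and the knob at (326,108), so about (.4525,.052). I'll grasp the knob with the tips about 4 mm above the disc.

```bash
python3 -m handwheel '[[1,1,0.05,0,0,0,0],[1,1,0,0,0,0,0],[1,0.98,0,0,0,0,0],[1,0,0,1,0,0,0],[1,0,0,1,0,0,0]]' 
python3 -m handwheel '[[1,0,0,1,0,0,0],[1,0,0,1,0,0,0],[1,0,0,1,0,0,0],[1,0,0,0.5,0,0,0],[1,0,0,0.35,0,0,0]]'
python3 -m handwheel '[[1,0,0,0,0,0,0],[1,0,0,0,0,0,0],[-1,0,0,0,0,0,0],[-1,0,0,0,0,0,0],[-1,0,0,0,0,0,0]]'
python3 -m handwheel '[[-1,0,0,0,0,0,0],[-1,0,0,0,0,0,0],[-1,0,0,0,0,0,0],[-1,0,0,0,0,0,0],[-1,0,0,0,0,0,0]]'
python3 -m handwheel '[[-1,0,0,0,0,0,0],[-1,0,0,0,0,0,0],[-1,0,0,0,0,0,0]]'
```

```text
clock: 29.8
tool_pos: [0.4529, 0.0512, 0.296]
orientation: [-179.9, 0.1, -90.0]
force: [-0.3, 0.5, -0.2]
opening: 0.0877
gripper_force: 0.0
clock: 30.42
tool_pos: [0.4526, 0.0513, 0.1994]
orientation: [-180.0, -0.0, -90.0]
force: [0.3, 0.3, -0.1]
opening: 0.0878
gripper_force: 0.0
clock: 31.05
tool_pos: [0.4521, 0.0508, 0.1999]
orientation: [-180.0, 0.0, -90.0]
force: [0.3, 0.8, 1.1]
opening: 0.0632
gripper_force: 0.0
clock: 31.68
tool_pos: [0.4521, 0.0508, 0.1997]
orientation: [-180.0, -0.0, -90.0]
force: [0.8, 0.1, -0.8]
opening: 0.0191
gripper_force: 30.0
clock: 32.05
tool_pos: [0.452, 0.0508, 0.1996]
orientation: [180.0, -0.0, -90.0]
force: [0.5, 0.7, -0.5]
opening: 0.0194
gripper_force: 30.0
```

```bash
python3 -m handwheel '[[-1,0,0,-0.6,0,0,0],[-1,0,0,-1,0,0,0],[-1,0,0,-1,0,0,0],[-1,0,0,-1,0,0,0],[-1,0,0,-1,0,0,0]]' >/dev/null
python3 -m handwheel '[[-1,0,0,-1,0,0,0],[-1,0,0,-1,0,0,0],[-1,0,0,-1,0,0,0],[-1,-0.9,0,0,0,0,0],[-1,-0.9,0,0,0,0,0]]'
python3 -m handwheel '[[-1,-0.9,-0.4,0,0,0,0],[-1,-0.9,-0.4,0,0,0,0],[-1,-0.9,-0.4,0,0,0,0],[-1,-0.9,-0.4,0,0,0,0],[-1,-0.9,-0.4,0,0,0,0]]'
python3 -m handwheel '[[-1,-0.9,-0.4,0,0,0,0],[-1,-0.9,-0.4,0,0,0,0],[-1,-0.9,-0.4,0,0,0,0],[-1,-0.9,-0.4,0,0,0,0],[-1,-0.9,-0.4,0,0,0,0]]'
python3 -m handwheel '[[-1,-0.9,-0.6,0,0,0,0],[-1,-0.9,-0.7,0,0,0,0],[-1,-0.2,-0.7,0,0,0,0],[-1,0,0,0,0,0,0],[-1,0,0,0,0,0,0]]'
python3 - <<'E'
from h import *
W=cam("wrist"); im=W[0]["color"][...,::-1].copy()
cv2.imwrite("pics/w8.png",im)
o=get_obs();p=o["tool_pos"];print(p,o["opening"],proj(W,[.6015,.332,.168]),proj(W,[p[0],p[1],p[2]-.2+.018]))
E
```

```text
clock: 33.3
tool_pos: [0.4517, 0.096, 0.3899]
orientation: [-180.0, 0.0, -90.0]
force: [-0.4, 0.6, -1.0]
opening: 0.019
gripper_force: 30.0
clock: 33.92
tool_pos: [0.5028, 0.2099, 0.3894]
orientation: [180.0, -0.0, -90.0]
force: [0.1, 0.6, -0.1]
opening: 0.0194
gripper_force: 30.0
clock: 34.55
tool_pos: [0.5526, 0.3224, 0.3894]
orientation: [180.0, -0.0, -90.0]
force: [0.2, -0.8, -0.6]
opening: 0.0188
gripper_force: 30.0
clock: 35.17
tool_pos: [0.6018, 0.371, 0.3892]
orientation: [180.0, -0.0, -90.0]
force: [0.2, 0.2, -1.3]
opening: 0.019
gripper_force: 30.0
[0.60163606 0.37087221 0.38958208] 0.019291146993326038 [324.20757583 164.7688221 ] [324.01448497 251.25983786]
```

View pics/w8.png

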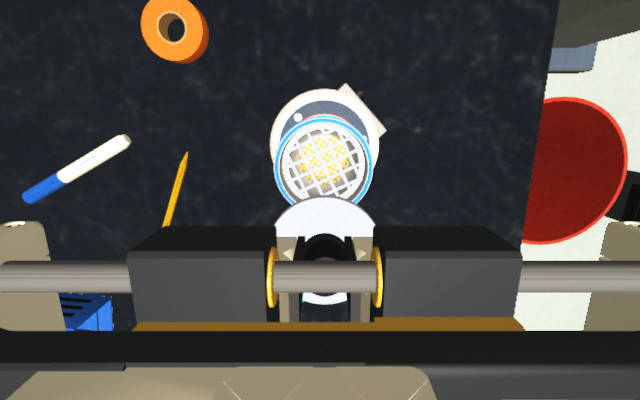

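Coarse rim centre is about (323.5,164.5), as predicted, so it is seated. The lid is held within 2 mm. Placing it.

```bash
python3 -m handwheel '[[-1,0.75,0,0,0,0,0],[-1,0.75,0,0,0,0,0],[-1,0,0,0,0,0,0],[-1,0,0,0.4,0,0,0],[-1,0,0,0.3,0,0,0]]'
python3 -m handwheel '[[-1,0,0,0.2,0,0,0],[-1,0,0,0.15,0,0,0],[-1,0,0,0.1,0,0,0],[-1,0,0,0.06,0,0,0],[-1,0,0,0,0,0,0]]'
python3 -m handwheel '[[-1,0,0,0.06,0,0,0],[-1,0,0,0,0,0,0]]'
```

```text
clock: 35.85
tool_pos: [0.6018, 0.3333, 0.3712]
orientation: [180.0, -0.0, -90.0]
force: [-1.0, 0.0, -1.1]
opening: 0.0192
gripper_force: 30.0
clock: 36.48
tool_pos: [0.602, 0.3334, 0.3594]
orientation: [-180.0, -0.0, -90.0]
force: [-0.6, -0.1, -0.4]
opening: 0.019
gripper_force: 30.0
clock: 36.72
tool_pos: [0.602, 0.3333, 0.3579]
orientation: [180.0, -0.0, -90.0]
force: [-0.5, -0.4, -1.8]
opening: 0.0192
gripper_force: 30.0
```

```bash
python3 -m handwheel '[[-1,0,0,0.05,0,0,0],[-1,0,0,0,0,0,0]]'
python3 -m handwheel '[[-1,0,0,0.04,0,0,0],[-1,0,0,0,0,0,0]]'
```

```text
clock: 36.98
tool_pos: [0.602, 0.3334, 0.3576]
orientation: [-179.9, 0.0, -90.0]
force: [-1.9, -0.3, 4.7]
opening: 0.0192
gripper_force: 30.0
clock: 37.22
tool_pos: [0.6021, 0.3334, 0.3576]
orientation: [-179.9, 0.0, -90.0]
force: [-4.0, -1.1, 8.6]
opening: 0.019
gripper_force: 30.0
```

```bash
python3 -m handwheel '[[1,0,0,0,0,0,0],[1,0,0,0,0,0,0],[1,0,0,0,0,0,0],[1,0,0,-0.4,0,0,0],[1,0,0,-0.8,0,0,0]]' 
python3 -m handwheel '[[1,0,0,-0.8,0,0,0],[1,-0.8,0,-0.8,0,0,0],[1,-0.8,0,0,0,0,0],[1,-0.8,0,0,0,0,0],[1,-0.8,0,0,0,0,0]]'
python3 -m handwheel '[[1,0,0,0,0,0,0],[1,0,0,0,0,0,0],[1,0,0,0,0,0,0],[1,0,0,0,0,0,0]]'
python3 - <<'E'
from h import *
W=cam("wrist");S=cam("scene")
a=W[0]["color"][:240,140:540,::-1]; b=cv2.resize(S[0]["color"][130:270,220:420,::-1],None,fx=2,fy=2)
cv2.imwrite("pics/w9.png",np.hstack([a,b[:240]]))
print(proj(W,[.6018,.332,.176]),proj(S,[.6018,.332,.176]))
E
```

```text
clock: 37.85
tool_pos: [0.6019, 0.3333, 0.3855]
orientation: [179.9, -0.1, -90.0]
force: [-0.3, 0.1, 1.0]
opening: 0.0641
gripper_force: 0.0
clock: 38.48
tool_pos: [0.6018, 0.4147, 0.4245]
orientation: [179.9, -0.1, -90.0]
force: [1.0, 0.1, -0.7]
opening: 0.0871
gripper_force: 0.0
clock: 38.98
tool_pos: [0.6021, 0.4129, 0.4259]
orientation: [-180.0, 0.0, -90.0]
force: [-1.3, 0.0, 0.2]
opening: 0.0876
gripper_force: 0.0
[324.46305307  93.78120485] [288.58193835 170.90864762]
```

View pics/w9.png

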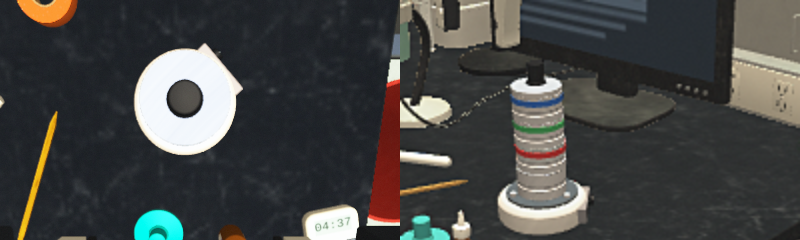

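The stack stands straight in the right order. The lid is level and centred at about (325,94) in the wrist view, as predicted, and the bystanders have not moved.

```bash
python3 -c "
from plant import *
print(close_job())"
```

```text
the job is handed in; nothing more can be done
None
```

The stack is built on the collecting pan (fine, medium, coarse, lid), all released; it looked straight and seated in the last pictures, and I handed the job in at about 39 s, with no verdict returned.

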